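# Load the engraving fixture: nest plate, lighter and locket, mask frame

## Task

Load the engraving fixture with the two customer pieces: lower the black nest plate over both dowels until it lies flat on the steel base, lay the lighter and the round brass locket flat, face up, in the nests of their shape, and then lower the aluminium mask frame over both dowels so that it sits fully down on the nest plate and holds them in. The dowels are of different thickness, so the plates go on only one way round; leave the tin, the flux pot and the loupe where they stand.

Things in the scene. Friction and masses are not known exactly. Their poses are not given: they have to be found in the camera images.
- fixture: Fixed steel base, 54 mm in x, 228 in y. Origin: centre of underside, on the bench, z up. Its flat bed is 54 x 186 mm, 14 mm above the origin; the plates overhang it 5 mm along both long sides. Two upright dowels with tapered noses: thick (11 mm) at y = +81 mm, thin (7 mm) at y = -81 mm; straight to 30 mm above the origin, tips (a third as thick) at 39 mm. The bolted ends are lower than the bed.
- nest_plate_center (a point): Centre, half-way up, of the loose black nest plate, 64 mm in x, 188 in y, 6 thick, 0.12 kg, flat on the bench. Through openings at x = 0: 13 mm dowel hole at y = +81 mm, lighter nest (29 in x, 77 in y) at y = +28.5, round locket nest (49 across) at y = -42.5, 9 mm dowel hole at y = -81. Seated: 17 mm above the base's origin, axes as the base's.
- mask_frame_center (a point): Centre of the 5 mm thick top plate of the loose aluminium mask frame, 64 mm in x, 188 in y, 0.16 kg. It stands on foot bars 6 mm high across both ends: point 8.5 mm above its underside. Openings: 13 mm dowel hole y = +81 mm, slot window (12 x 54) y = +28.5, round window (30) y = -42.5, 9 mm dowel hole y = -81. Seated on the nest plate: 28.5 mm above the base's origin, axes as the base's.
- lighter_center (a point): Centre, half-way up, of the lighter: white patterned bar with a small cap at one end, 21 mm in x, 68 in y, 11 thick, 0.03 kg, flat on the bench, face up. It may lie either way round in its nest; there this point is 19.5 mm above the base's origin.
- locket_center (a point): Centre, half-way up, of the closed round brass locket, 40 mm across, 10 thick, 0.06 kg, flat on the bench, face (z) up. Any turn about z will do; in its nest on the seated plate this point is 19 mm above the base's origin.
- brass_tin: Bystander: round brass tin, 62 mm across, 23 mm high; origin at the centre of its underside.
- flux_pot: Bystander: crusted stone flux pot, 53 mm across, 32 mm high; origin at the centre of its underside.
- loupe: Bystander: black folding loupe, 29 x 28 x 31 mm; origin at the centre of its underside.

How it is judged:
By the outcome, as a careful person would: the job done as asked, in the order asked, and still so for the second after the job is handed in, with the robot touching nothing.
It also fails if it takes over 99 s, if anything falls off the work surface, if the arm or the gripper's body presses on something with over 40 N, if the wrist force passes 120 N, or if a joint passes its speed limit or range.

## Robot

A 6-joint arm with a two-finger parallel gripper is mounted at the origin on a cart in front of the work surface, level with it; the furniture and walls round the work are solid. World frame = base frame: x ahead of the robot, y to its left, z up, the work surface at z = 0. Lengths are in m, angles in degrees, forces in N, time in s.
With the tool pointing down it reaches from about 0.3 to 0.75 m from the base axis. Payload 8.5 kg.
Tool frame: the origin (TCP) lies at the very end of the fingers, on their centre line; the grasp point (between the pads) lies 19 mm behind it; z points along the fingers, y is the line along which they close (so a half turn about z gives the same grasp; the last joint's range is limited). The gripper opens to 85 mm and grips with 20 to 120 N. Pads are 22 mm wide; open, the fingers measure 114 mm over their backs; the gripper's body (76 mm by 85 mm) begins 54 mm behind the grasp point. The pads swing forward as they close: fully open they stand 13 mm farther back than shut.
Start: joints at [63.982, 21.807, 74.336, -0, 83.858, -12.336], TCP at [0.13, 0.534, 0.231] pointing down, gripper open.
Joint ranges: [-178.18, 178.18], [-50.72, 133.34], [12.68, 142.11], [-81.47, 261.47], [9.98, 163.14], [-165.26, 165.26]. Speed limits (degrees/s): [136.94, 136.94, 180, 180, 180, 180].

## Interface

Orientations are given as a 3x3 rotation matrix whose columns are the frame's x, y, z axes.
In Python, from rig import env, optics, spotter gives the robot as it stands.
- The arm moves only by the shell command python3 -m crank 'ROWS' [FORCE]. ROWS is JSON, one flat list of numbers, 5 for each row, row after row: the finger opening in cm, from 0 to 8.54, then the shift along the tool's x, y, z in cm, then the turn about the tool's z in rad. A call has exactly 8 rows; each row shifts and turns the commanded pose from where the row before left it, along the tool's axes as they then stand; what a row does not reach is not made up. A row lasts 1/12 s, in which the tool goes at most 41.7 mm and 7.16 degrees, less where a joint would pass 70% of its speed; a pose out of reach is approached as far as the arm can. A call is refused whole if a number of a shift passes 4.17 or a number of a turn 0.125, either way. A call with a gripper value outside its range is refused whole. The fingers move at their own pace and stop on an object; FORCE is the grip in N (left out, the last holds). Time passes only in rows, so rows that do not move let the fingers close, or fill a call up. It gives the time, the measured TCP pose, the force, the opening and the grip force at its end, in the units of the state.
- env.observe(): the state, without advancing time (a new reading comes with each control period).
- optics.get_image(name): name is "scene" or "top" or "wrist"; returns a dict with "color" (420x560x3 uint8, red, green, blue), "intrinsics" (3x3 intrinsics, pixels), "distortion" ([k1, k2, p1, p2, k3] as OpenCV has them; the pictures are not rectified), "pose" (4x4, takes a point from camera to world coordinates). Camera axes: x right, y up, looking along -z (the intrinsics and any distortion apply to the point x, -y, -z); pixel columns grow to the right and rows downward; lengths in m; the calibration is good to about 2 mm. A picture is of the moment at which its call begins. There is no depth.
- env.close_job(): hands the job in; it is judged then, once.
Trained networks look in a picture, given as the dict that the camera call returned (one of the last four; its "shot" number tells which), for a name from the list of things; names that differ only in an ending like _2 or _b are one class to them, and where a whole thing is asked for, a point or a joint stands for the part that bears it (a point fixed in the world has none). Each returns a list of dicts, best first, with "score" (0 to 1); they miss things now and then, are a little off and sometimes report something else, mostly with a low value. They report only what shows in the picture. A call takes as long as a camera call.
- spotter.look_for(picture, query): "at" ([column, row] as shares, 0 to 1, of the picture: columns of its width, rows of its height, amid what is visible of it).
The state is a dict: "time_s": time; "q": joint angles; "qvel": joint speeds; "joint_efforts": joint torques, N m; "position": TCP position; "tool_rot": TCP orientation; "ft_force": force on the tool from outside, world axes, zero at the start; "wrist_torque": the same for the moment, N m; "grip_width": finger opening in m; "gripper_force": force on a finger pad.
Only numpy, scipy, OpenCV 4.12 (cv2) and the standard library are available. Lean on these libraries where they do the work, as an engineer would, in place of code of your own. Each camera call takes 0.05 s, during which the arm holds its last target. There are 200 camera calls.

## Working session

There is one attempt and no reset: what is moved stays moved. The work goes in short steps, Python scripts to look and compute and a shell command to move; the robot and the scene stay as the last step left them, time stands still between calls to the robot, and variables do not carry over. Pictures are saved under pics/ and viewed, at most 14 in all, crops included, and the job is handed in when it is done.

```bash
ls; mkdir -p pics; cat > h.py <<'E'
import sys; sys.path.insert(0,'.')
import numpy as np, cv2
from rig import env, optics, spotter
def snap(n,f=None):
    p=optics.get_image(n)
    if f: cv2.imwrite(f'pics/{f}.png',cv2.cvtColor(p['color'],cv2.COLOR_RGB2BGR))
    return p
def w(p,uv,z):
    "pixel(s)->world at height z"
    uv=np.array(uv,float).reshape(-1,1,2)
    n=cv2.undistortPoints(uv,np.array(p['intrinsics'],float),np.array(p['distortion'],float))[:,0]
    T=np.array(p['pose']); d=np.c_[n[:,0],-n[:,1],-np.ones(len(n))]@T[:3,:3].T
    return T[:3,3]+d*((z-T[2,3])/d[:,2])[:,None]
def px(p,X):
    T=np.array(p['pose']); c=(np.array(X,float).reshape(-1,3)-T[:3,3])@T[:3,:3]
    return cv2.projectPoints(c*[1,-1,-1],np.zeros(3),np.zeros(3),np.array(p['intrinsics'],float),np.array(p['distortion'],float))[0][:,0]
E
python3 - <<'E'
from h import *
s=env.observe(); print(s['time_s'],s['position'],np.round(s['tool_rot'],3).tolist())
Z=dict(fixture=.014,nest_plate_center=.003,mask_frame_center=.0085,lighter_center=.0055,locket_center=.005,brass_tin=.01,flux_pot=.016,loupe=.015)
for c in ['top','scene']:
    p=snap(c,c+'0'); print(c,np.round(p['pose'],3).tolist())
    for n,z in Z.items():
        for r in spotter.look_for(p,n)[:2]:
            uv=np.array(r['at'])*[560,420]; print(n,round(r['score'],2),uv.round(),w(p,uv,z)[0].round(4))
E
```

```text
pics
0.0 [0.12996092 0.53409573 0.23072546] [[-0.972, 0.237, -0.001], [0.237, 0.972, -0.001], [0.0, -0.001, -1.0]]
top [[0.005, 0.995, -0.099, 0.455], [-1.0, 0.008, 0.03, 0.072], [0.031, 0.098, 0.995, 1.097], [0.0, 0.0, 0.0, 1.0]]
fixture 0.81 [286. 261.] [0.4532 0.0442 0.014 ]
fixture 0.57 [250. 215.] [0.5471 0.1186 0.014 ]
nest_plate_center 0.62 [170. 201.] [0.5779 0.2896 0.003 ]
mask_frame_center 0.76 [370. 203.] [ 0.5757 -0.1332  0.0085]
mask_frame_center 0.41 [409. 161.] [ 0.667  -0.2187  0.0085]
lighter_center 0.72 [166. 256.] [0.462  0.2938 0.0055]
locket_center 0.62 [372. 267.] [ 0.4414 -0.1382  0.005 ]
brass_tin 0.82 [250. 214.] [0.5504 0.1199 0.01  ]
flux_pot 0.59 [296. 218.] [0.5422 0.0237 0.016 ]
scene [[0.883, 0.324, -0.339, 0.229], [-0.469, 0.616, -0.633, -0.559], [0.004, 0.718, 0.696, 0.731], [0.0, 0.0, 0.0, 1.0]]
fixture 0.8 [238. 235.] [0.4469 0.0582 0.014 ]
fixture 0.26 [325. 276.] [ 0.5678 -0.1414  0.014 ]
nest_plate_center 0.94 [241. 177.] [0.5504 0.2695 0.003 ]
nest_plate_center 0.73 [262. 207.] [0.547  0.1319 0.003 ]
locket_center 0.62 [272. 299.] [ 0.4414 -0.135   0.005 ]
brass_tin 0.72 [263. 205.] [0.5493 0.1302 0.01  ]
brass_tin 0.52 [324. 279.] [ 0.5642 -0.1458  0.01  ]
flux_pot 0.7 [242. 176.] [0.5493 0.2577 0.016 ]
flux_pot 0.57 [273. 220.] [0.5465 0.0637 0.016 ]
loupe 0.7 [381. 285.] [ 0.6633 -0.2193  0.015 ]
```

View pics/top0.png

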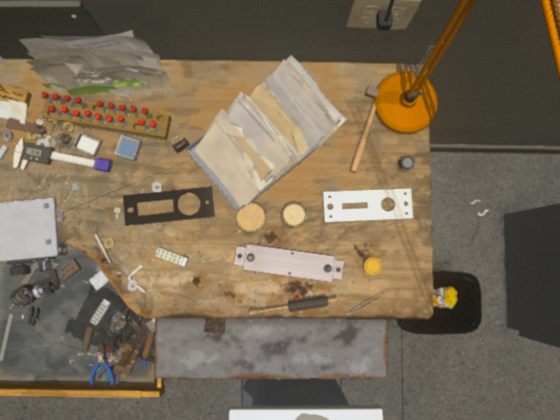

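View pics/scene0.png

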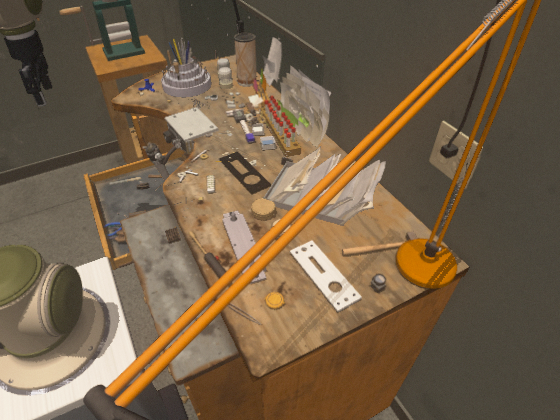

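The top view shows the fixture at about (290,263), nest plate (168,205), mask (368,205), lighter (171,257) and locket (372,267). The slot nests of both plates lie toward image left, which is world +y. In the scene view the lamp arm stays well clear of the work, close to the camera. Next I'll measure precisely.

```bash
python3 - <<'E'
from h import *
p=snap('top'); im=p['color']; 
c=cv2.resize(im[180:290,110:420],None,fx=2.58,fy=2.58,interpolation=cv2.INTER_CUBIC)
f=cv2.resize(im[235:290,225:355],None,fx=6.15,fy=6.15,interpolation=cv2.INTER_CUBIC)[:316,:799]
f=cv2.resize(f,(c.shape[1],int(f.shape[0]*c.shape[1]/f.shape[1])))
cv2.imwrite('pics/crop.png',cv2.cvtColor(np.vstack([c,f])[:600,:800],cv2.COLOR_RGB2BGR))
hsv=cv2.cvtColor(im,cv2.COLOR_RGB2HSV).astype(int); g=im.astype(int).max(2)
def blob(mask,box,z,name):
    m=np.zeros(mask.shape,np.uint8); a,b,cc,d=box; m[b:d,a:cc]=mask[b:d,a:cc]
    cs,_=cv2.findContours(m,cv2.RETR_EXTERNAL,cv2.CHAIN_APPROX_NONE); k=max(cs,key=cv2.contourArea)
    X=w(p,k.reshape(-1,2),z)[:,:2]; r=cv2.minAreaRect((X*1000).astype(np.float32)); print(name,np.round(r[0],1),np.round(r[1],1),round(r[2],1),'area',cv2.contourArea(k))
blob((g<60),(115,175,225,235),.006,'nest')
blob((g>190)&(hsv[...,1]<60),(315,175,422,235),.011,'mask')
blob((g>130)&(hsv[...,1]<60),(225,235,352,290),.014,'fix')
blob((g>150)&(hsv[...,1]<80),(145,240,195,272),.011,'lighter')
blob((hsv[...,1]>170)&(g>150),(355,250,390,282),.010,'locket')
E
```

```text
nest [562.4 339.9] [58.  87.2] 6.5 area 307.5
mask [ 572.  -129.1] [ 64.7 187.4] 2.3 area 2505.0
fix [449.6  38.4] [226.3  54.8] 82.4 area 2616.0
lighter [460.3 282.9] [70.1 21.8] 68.8 area 298.0
locket [ 443.8 -136.7] [33.8 35.5] 89.6 area 198.5
```

View pics/crop.png

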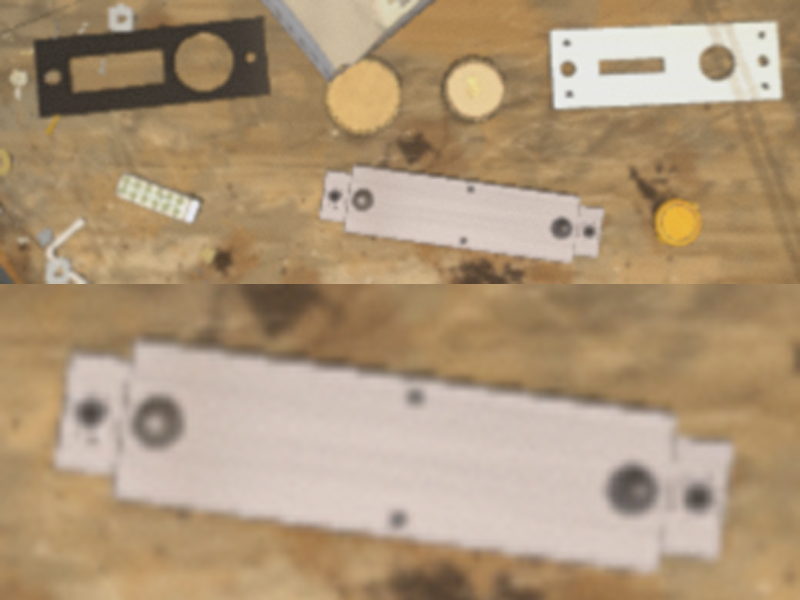

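```bash
cat >> h.py <<'E'
def go(x,y,z,yaw):
    "turn (rad), then shift in cm in the turned tool frame; yaw=deg of tool y in world"
    s=env.observe(); R=np.array(s['tool_rot']); a=np.degrees(np.arctan2(R[1,1],R[0,1]))
    d=(yaw-a+90)%180-90          # smallest, half turn equivalent
    t=-np.radians(d); b=np.radians(a+d)
    ty=np.array([np.cos(b),np.sin(b)]); tx=np.array([-ty[1],ty[0]])
    if tx@R[:2,0]<0 and abs(d)<60: tx=-tx
    tx=np.array([np.sin(b+0)*-1,np.cos(b)]); # y x z_down = x
    tx=np.cross([*ty,0],[0,0,-1])[:2]
    D=np.array([x,y])-np.array(s['position'])[:2]
    print('pos',np.round(s['position'],4),'yaw %.2f q %s F %s w %.4f t %.1f'%(a,np.round(s['q']),np.round(s['ft_force'],1),s['grip_width'],s['time_s']))
    print('turn %.4f rad; shift x %.2f y %.2f z %.2f cm'%(t,100*D@tx,100*D@ty,-100*(z-s['position'][2])))
E
python3 - <<'E'
from h import *
p=snap('top'); im=p['color']; g=im.astype(int).max(2)
m=np.zeros(g.shape,np.uint8); m[183:228,118:220]=(g<85)[183:228,118:220]
n,l,st,_=cv2.connectedComponentsWithStats(m); i=1+np.argmax(st[1:,4]); k=np.argwhere(l==i)[:,::-1]
X=w(p,k,.006)[:,:2]; r=cv2.minAreaRect((X*1000).astype(np.float32)); print(r,st[i,4])
go(r[0][0]/1e3,r[0][1]/1e3,.2,5.2)
q=snap('wrist'); T=np.array(q['pose']); s=env.observe(); R=np.array(s['tool_rot'])
print('cam in tool',R.T@(T[:3,3]-s['position']),np.round(R.T@T[:3,:3],2).tolist(),np.round(q['intrinsics'],0).tolist())
E
```

```text
((567.3529052734375, 292.7289733886719), (63.347599029541016, 185.53517150878906), 6.601900577545166) 1568
pos [0.1301 0.5344 0.2313] yaw 76.32 q [ 64.  22.  74.   0.  84. -12.] F [0.1 1.1 1. ] w 0.0855 t 1.0
turn 1.2412 rad; shift x -28.03 y 41.36 z 3.13 cm
cam in tool [ 0.08002768 -0.00047845 -0.14248202] [[0.0, 0.95, 0.31], [1.0, -0.0, -0.0], [0.0, 0.31, -0.95]] [[342.0, 0.0, 274.0], [0.0, 342.0, 206.0], [0.0, 0.0, 1.0]]
```

```bash
python3 -m crank '[8.5,0,0,0,0.1217, 8.5,0,0,0,0.1217, 8.5,0,0,0,0.1217, 8.5,0,0,0,0.1217, 8.5,0,0,0,0.1217, 8.5,0,0,0,0.1217, 8.5,0,0,0,0.1217, 8.5,0,0,0,0.1217]' 40
python3 -m crank '[8.5,0,0,0,0.1217, 8.5,0,0,0,0.1217, 8.5,-2.24,3.12,0,0, 8.5,-2.24,3.12,0,0, 8.5,-2.24,3.12,0,0, 8.5,-2.24,3.12,0,0, 8.5,-2.24,3.12,0,0, 8.5,-2.24,3.12,0,0]'
python3 -m crank '[8.5,-2.24,3.12,0,0, 8.5,-2.24,3.12,0,0, 8.5,-2.24,3.12,0,0, 8.5,-2.24,3.12,0,0, 8.5,-2.24,3.12,0,0, 8.5,-2.24,3.12,0,0, 8.5,-2.24,3.12,0,0, 8.5,0,0,0,0]'
python3 - <<'E'
from h import *
p=snap('wrist','w1'); go(.5674,.2927,.2,6.6); print(px(p,[[.5674,.2927,.006],[.46,.118,.014]]))
E
```

```text
time_s: 1.72
position: [0.1301, 0.5344, 0.2313]
tool_rot: [[-0.345, 0.939, 0.0], [0.939, 0.345, 0.0], [-0.0, 0.0, -1.0]]
ft_force: [-0.2, 0.2, -0.3]
grip_width: 0.0848
gripper_force: 0.0
time_s: 2.38
position: [0.3329, 0.4212, 0.2315]
tool_rot: [[-0.115, 0.993, 0.0], [0.993, 0.115, 0.0], [0.0, 0.0, -1.0]]
ft_force: [0.1, 0.0, -0.0]
grip_width: 0.0848
gripper_force: 0.0
time_s: 3.05
position: [0.5714, 0.2876, 0.23]
tool_rot: [[-0.109, 0.994, 0.001], [0.994, 0.109, -0.001], [-0.001, 0.001, -1.0]]
ft_force: [-0.3, -0.5, -1.2]
grip_width: 0.085
gripper_force: 0.0
pos [0.5688 0.2894 0.2301] yaw 6.36 q [16. 31. 59. -0. 90. 10.] F [-0.6 -0.3  0.4] w 0.0847 t 3.1
turn -0.0042 rad; shift x 0.34 y -0.11 z 3.01 cm
[[270.34674674 164.88061186]
 [167.16008663 297.73057485]]
```

View pics/w1.png

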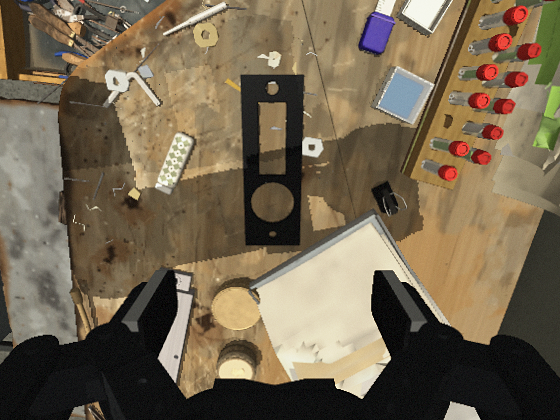

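```bash
python3 -m crank '[8.5,-2.78,-2.02,0,0, 8.5,-2.78,-2.02,0,0, 8.5,-2.78,-2.02,0,0, 8.5,-2.78,-2.02,0,0, 8.5,-2.78,-2.02,0,0, 8.5,-2.78,-2.02,0,0, 8.5,-2.78,-2.02,0,0, 8.5,0,0,0,0]'
python3 - <<'E'
from h import *
p=snap('wrist','w2'); go(.4496,.0384,.2,-7.6)
print(px(p,[[.4496+.081*np.sin(np.radians(7.6))*s,.0384+.0803*s,z] for s in (1,-1) for z in (.014,.039)]))
E
```

```text
time_s: 3.77
position: [0.4454, 0.0797, 0.2317]
tool_rot: [[-0.113, 0.994, -0.001], [0.994, 0.113, -0.001], [-0.001, -0.001, -1.0]]
ft_force: [1.0, 0.3, 0.5]
grip_width: 0.0851
gripper_force: 0.0
pos [0.4468 0.0812 0.2319] yaw 6.46 q [ -5.  12.  89.   0.  79. -11.] F [ 0.  -0.1  0.1] w 0.0851 t 3.8
turn 0.2454 rad; shift x -4.21 y 0.84 z 3.19 cm
[[292.23947805 136.32310457]
 [293.5602362  139.41400256]
 [256.68071198 270.75123029]
 [255.61879217 281.80283479]]
```

View pics/w2.png

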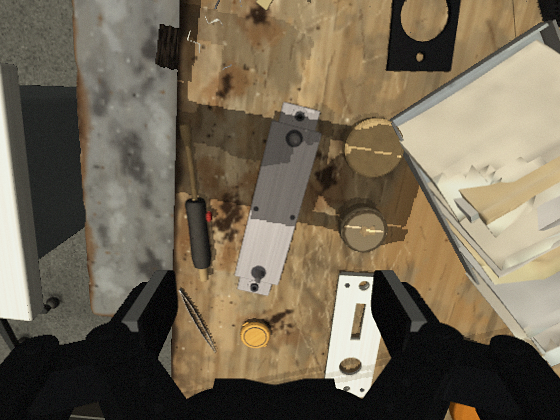

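```bash
python3 - <<'E'
import cv2,numpy as np
a=cv2.imread('pics/w2.png'); r=lambda i:cv2.resize(i,(400,400),interpolation=cv2.INTER_CUBIC)
cv2.imwrite('pics/d.png',np.hstack([r(a[115:165,270:320]),r(a[248:298,233:283])]))
E
```

```text
(no output)
```

View pics/d.png

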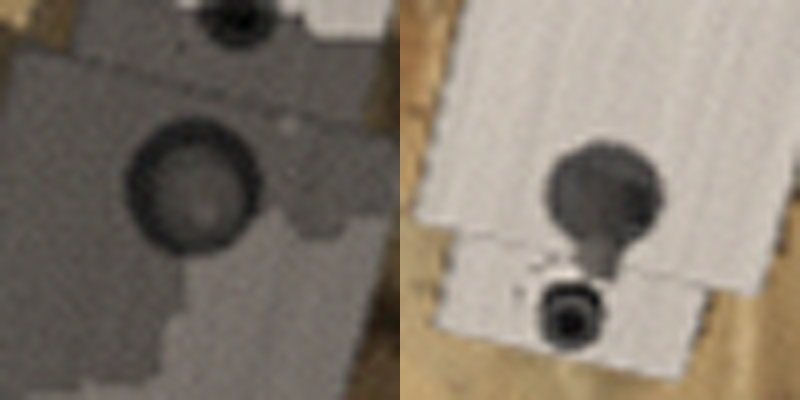

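```bash
python3 - <<'E'
from h import *
p=snap('wrist'); A=w(p,[[294.4,138.4],[258.6,272.4]],.014); d=A[0]-A[1]
print(A.round(4),'sep',np.linalg.norm(d).round(4),'mid',A.mean(0).round(4),'yaw',np.degrees(np.arctan2(-d[0],d[1])).round(2))
print(w(p,[[256,333]],.01))
go(.569,.28,.13,6.5)
E
```

```text
[[ 0.4645  0.1185  0.014 ]
 [ 0.443  -0.0422  0.014 ]] sep 0.1621 mid [0.4538 0.0382 0.014 ] yaw -7.62
[[ 0.44842122 -0.13204882  0.01      ]]
pos [0.4477 0.0821 0.2319] yaw 6.52 q [ -5.  12.  88.   0.  79. -11.] F [-0.1  0.6 -0.3] w 0.0847 t 3.9
turn 0.0004 rad; shift x 18.29 y 14.30 z 10.19 cm
```

```bash
python3 -m crank '[8.5,2.61,2.04,1.3,0, 8.5,2.61,2.04,1.3,0, 8.5,2.61,2.04,1.3,0, 8.5,2.61,2.04,1.3,0, 8.5,2.61,2.04,1.3,0, 8.5,2.61,2.04,1.3,0, 8.5,2.61,2.04,1.3,0, 8.5,0,0,1,0]'
python3 -m crank '[8.5,0,0,0,0, 8.5,0,0,0,0, 8.5,0,0,0,0, 8.5,0,0,0,0, 8.5,0,0,0,0, 8.5,0,0,0,0, 8.5,0,0,0,0, 8.5,0,0,0,0]'
python3 - <<'E'
from h import *
p=snap('wrist','w3'); go(.569,.28,.05,6.5)
g=p['color'].astype(int).max(2); m=(g<50).astype(np.uint8); m[300:]=0
n,l,st,c=cv2.connectedComponentsWithStats(m)
for i in np.argsort(-st[1:,4])[:4]+1: print(st[i],c[i])
T=px(p,[[.5674,.2927,.006]]); print(T)
E
```

```text
time_s: 4.53
position: [0.5701, 0.286, 0.128]
tool_rot: [[-0.12, 0.993, 0.0], [0.993, 0.12, 0.001], [0.001, 0.0, -1.0]]
ft_force: [-1.0, 0.3, -0.6]
grip_width: 0.0847
gripper_force: 0.0
time_s: 5.2
position: [0.5692, 0.2798, 0.1306]
tool_rot: [[-0.114, 0.993, 0.0], [0.993, 0.114, 0.0], [0.0, 0.0, -1.0]]
ft_force: [-0.7, 0.2, -0.1]
grip_width: 0.0848
gripper_force: 0.0
pos [0.5692 0.2798 0.1305] yaw 6.57 q [16. 35. 69.  0. 76.  9.] F [ 0.1 -0.7 -0.7] w 0.0853 t 5.2
turn 0.0013 rad; shift x 0.02 y -0.02 z 8.05 cm
[  233    56    87   229 11824] [275.59506089 164.56207713]
[407 202  35  45 855] [424.07602339 223.52046784]
[150 270  27  30 506] [166.07509881 287.70355731]
[372 271  26  29 485] [381.9443299 287.9257732]
[[273.12170323 180.62581071]]
```

View pics/w3.png

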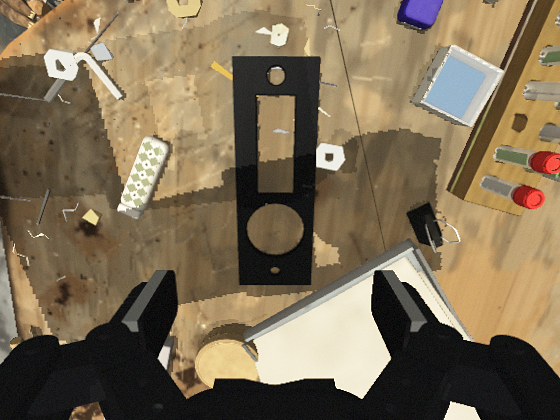

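```bash
python3 - <<'E'
from h import *
p=snap('wrist')
A=w(p,[[276,75.5],[275,270.3]],.005); d=A[0]-A[1]; yaw=np.arctan2(-d[0],d[1]); M=A.mean(0)
print(A.round(4),np.linalg.norm(d).round(4),M.round(4),np.degrees(yaw))
E_=w(p,[[238,170],[318,170],[239,250],[314,250]],.006); c,s=np.cos(yaw),np.sin(yaw); R=np.array([[c,-s],[s,c]])
print('edges local',((E_-M)[:,:2]@R*1000).round(1).tolist())
C=np.array([[32,-94],[-32,-94],[32,94],[-32,94],[42,-25],[57,-25],[57,-3],[42,-3],[57,11]])/1e3
print(px(p,np.c_[C@R.T+M[:2],np.full(9,.006)]).round().tolist())
for o in (0,-.008): X=M[:2]+R@[0,o]; go(X[0],X[1],.02,np.degrees(yaw))
E
```

```text
[[0.5604 0.3718 0.005 ]
 [0.5783 0.2121 0.005 ]] 0.1607 [0.5694 0.2919 0.005 ] 6.4086532624283
edges local [[-29.8, 9.7], [33.8, 9.9], [-31.0, -60.3], [33.4, -60.1]]
[[311.0, 285.0], [239.0, 284.0], [320.0, 56.0], [232.0, 55.0], [326.0, 211.0], [344.0, 212.0], [346.0, 186.0], [327.0, 186.0], [347.0, 169.0]]
pos [0.5692 0.2799 0.1304] yaw 6.58 q [16. 35. 69. -0. 76.  9.] F [0.4 0.4 0.5] w 0.0852 t 5.3
turn 0.0029 rad; shift x 1.20 y 0.15 z 11.04 cm
pos [0.5692 0.2799 0.1304] yaw 6.58 q [16. 35. 69. -0. 76.  9.] F [0.4 0.4 0.5] w 0.0852 t 5.3
turn 0.0029 rad; shift x 0.40 y 0.15 z 11.04 cm
```

```bash
python3 -m crank '[7.4,-0.2,0.2,2,0.0029, 7.4,0,0,3,0, 7.4,0,0,3,0, 7.4,0,0,2,0, 7.4,0,0,1.0,0, 7.4,0,0,0.5,0, 7.4,0,0,0,0, 7.4,0,0,0,0]'
python3 -m crank '[7.4,0,0,0.4,0, 7.4,0,0,0.2,0, 7.4,0,0,0.2,0, 7.4,0,0,0.2,0, 7.4,0,0,0,0, 7.4,0,0,0,0, 7.4,0,0,0,0, 7.4,0,0,0,0]'
```

```text
time_s: 5.97
position: [0.5721, 0.2784, 0.0165]
tool_rot: [[-0.112, 0.994, 0.002], [0.994, 0.112, 0.001], [0.0, 0.002, -1.0]]
ft_force: [0.6, -0.4, 0.6]
grip_width: 0.074
gripper_force: 0.0
time_s: 6.63
position: [0.5715, 0.2783, 0.0055]
tool_rot: [[-0.112, 0.994, 0.0], [0.994, 0.112, 0.0], [0.0, 0.0, -1.0]]
ft_force: [-0.0, 0.5, -0.7]
grip_width: 0.0741
gripper_force: 0.0
```

```bash
python3 -m crank '[7.4,0,0,0.1,0, 7.4,0,0,0.1,0, 7.4,0,0,0.1,0, 7.4,0,0,0.1,0, 7.4,0,0,0,0, 7.4,0,0,0,0, 7.4,0,0,0,0, 7.4,0,0,0,0]'
python3 - <<'E'
from h import *
snap('wrist','w4')
E
```

```text
time_s: 7.3
position: [0.5714, 0.2783, 0.0014]
tool_rot: [[-0.112, 0.994, 0.0], [0.994, 0.112, 0.0], [0.0, 0.0, -1.0]]
ft_force: [0.2, 0.1, 0.1]
grip_width: 0.0739
gripper_force: 0.0
```

View pics/w4.png

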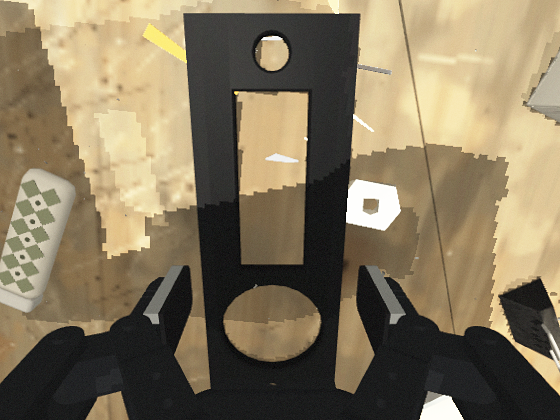

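The fingers straddle the plate, with their tips at rows 268 and up, still just above the bench. I'll probe further down.

```bash
python3 -m crank '[7.4,0,0,0.1,0, 7.4,0,0,0.1,0, 7.4,0,0,0.1,0, 7.4,0,0,0,0, 7.4,0,0,0,0, 7.4,0,0,0,0, 7.4,0,0,0,0, 7.4,0,0,0,0]'
python3 -m crank '[7.4,0,0,0.1,0, 7.4,0,0,0.1,0, 7.4,0,0,0,0, 7.4,0,0,0,0, 7.4,0,0,0,0, 7.4,0,0,0,0, 7.4,0,0,0,0, 7.4,0,0,0,0]'
```

```text
time_s: 8.02
position: [0.5714, 0.2782, -0.0016]
tool_rot: [[-0.112, 0.994, 0.0], [0.994, 0.112, 0.0], [0.0, 0.0, -1.0]]
ft_force: [-0.4, -0.1, -0.1]
grip_width: 0.0742
gripper_force: 0.0
time_s: 8.68
position: [0.5714, 0.2782, -0.0036]
tool_rot: [[-0.112, 0.994, 0.0], [0.994, 0.112, 0.0], [0.0, 0.0, -1.0]]
ft_force: [0.1, -0.7, -0.1]
grip_width: 0.0742
gripper_force: 0.0
```

```bash
python3 -m crank '[6.0,0,0,0,0, 6.0,0,0,0,0, 6.0,0,0,0,0, 6.0,0,0,0,0, 6.0,0,0,0,0, 6.0,0,0,0,0, 6.0,0,0,0,0, 6.0,0,0,0,0]' 40
```

```text
time_s: 9.35
position: [0.5715, 0.2783, -0.0031]
tool_rot: [[-0.112, 0.994, 0.001], [0.994, 0.112, 0.0], [0.0, 0.001, -1.0]]
ft_force: [-0.7, -0.5, 5.0]
grip_width: 0.0619
gripper_force: 43.6
```

```bash
python3 -m crank '[5.0,0,0,-0.3,0, 5.0,0,0,-0.5,0, 5.0,0,0,-1,0, 5.0,0,0,-2,0, 5.0,0,0,-2,0, 5.0,0,0,-2,0, 5.0,0,0,-2,0, 5.0,0,0,0,0]' 60
python3 - <<'E'
from h import *
p=snap('wrist','w5')
E
```

```text
time_s: 10.02
position: [0.5731, 0.2788, 0.0991]
tool_rot: [[-0.112, 0.994, 0.007], [0.994, 0.112, 0.002], [0.001, 0.008, -1.0]]
ft_force: [-0.3, 0.2, -0.6]
grip_width: 0.0609
gripper_force: 65.5
```

View pics/w5.png

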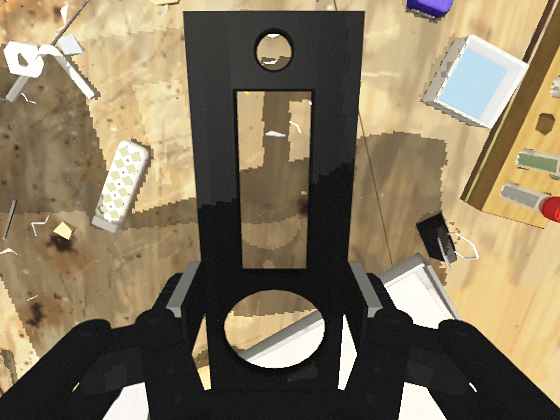

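```bash
python3 - <<'E'
from h import *
p=snap('wrist','tmp'); s=env.observe(); R=np.array(s['tool_rot']); P=np.array(s['position'])
z=P[2]+.0091
im=p['color'].astype(int).max(2)
print('tilt',R[:,2].round(4),P)
for uv in ([[274.5,50]],[[274.5,329]],[[198,180]],[[356,180]],[[238.5,180]],[[309,180]]): print(uv,(R.T@(w(p,uv,z)[0]-P)*1000).round(1))
E
```

```text
tilt [ 1.1e-03  3.0e-04 -1.0e+00] [0.57144924 0.27823525 0.09482659]
[[274.5, 50]] [95.   1.1 -9.1]
[[274.5, 329]] [-26.1   1.2  -9.1]
[[198, 180]] [ 46.4 -29.9  -9.1]
[[356, 180]] [46.4 34.4 -9.1]
[[238.5, 180]] [ 46.4 -13.5  -9.1]
[[309, 180]] [46.4 15.2 -9.1]
```

```bash
python3 - <<'E'
from h import *
go(.4501,.0243,.07,-7.6)
E
```

```text
pos [0.5714 0.2782 0.0948] yaw 6.42 q [15. 37. 71.  0. 72.  9.] F [-0.5  0.4 -1.4] w 0.0610 t 10.1
turn 0.2447 rad; shift x -26.78 y -8.67 z 2.48 cm
```

```bash
python3 -m crank '[5,0,0,0,0.0816, 5,0,0,0,0.0816, 5,0,0,0,0.0815, 5,-3.35,-1.08,0,0, 5,-3.35,-1.08,0,0, 5,-3.35,-1.08,0,0, 5,-3.35,-1.08,0,0, 5,-3.35,-1.08,0,0]'
python3 -m crank '[5,-3.35,-1.08,0,0, 5,-3.35,-1.08,0,0, 5,-3.35,-1.09,0,0, 5,0,0,1,0, 5,0,0,1,0, 5,0,0,0,0, 5,0,0,0,0, 5,0,0,0,0]'
python3 - <<'E'
from h import *
go(.4501,.0243,.045,-7.6); p=snap('wrist','w6')
E
```

```text
time_s: 10.78
position: [0.494, 0.1181, 0.0931]
tool_rot: [[0.132, 0.991, -0.003], [0.991, -0.132, -0.0], [-0.0, -0.003, -1.0]]
ft_force: [0.0, -0.5, -1.8]
grip_width: 0.0613
gripper_force: 65.5
time_s: 11.45
position: [0.4502, 0.0243, 0.0742]
tool_rot: [[0.132, 0.991, -0.001], [0.991, -0.132, 0.0], [0.0, -0.001, -1.0]]
ft_force: [-0.3, 1.4, -1.7]
grip_width: 0.0609
gripper_force: 65.6
pos [0.4502 0.0243 0.0742] yaw -7.57 q [-12.  23. 103.  -0.  54.  -4.] F [-0.3  1.4 -1.7] w 0.0609 t 11.4
turn 0.0006 rad; shift x 0.00 y -0.01 z 2.92 cm
```

View pics/w6.png

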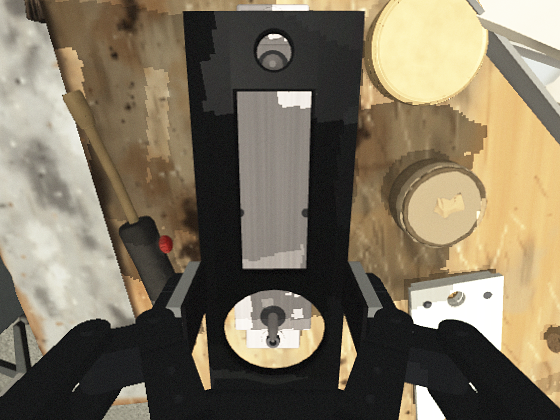

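```bash
python3 - <<'E'
from h import *
p=snap('wrist'); s=env.observe(); R=np.array(s['tool_rot']); P=np.array(s['position'])
f=lambda uv,z:print(uv,(R.T@(w(p,uv,z)[0]-P)*1000).round(1))
f([274.5,50],P[2]+.0091); f([242,212],.014); f([306,212],.014); f([272,62],.039); f([273,342],.039)
im=cv2.cvtColor(p['color'],cv2.COLOR_RGB2BGR); r=lambda i:cv2.resize(i,(400,400),interpolation=cv2.INTER_CUBIC)
cv2.imwrite('pics/d2.png',np.hstack([r(im[25:75,250:300]),r(im[290:370,233:313])]))
E
```

```text
[274.5, 50] [94.6  0.3 -9.1]
[242, 212] [  8.8 -19.8  60.5]
[306, 212] [ 8.9 20.4 60.5]
[272, 62] [94.3 -0.8 35.5]
[273, 342] [-69.6  -0.3  35.5]
```

View pics/d2.png

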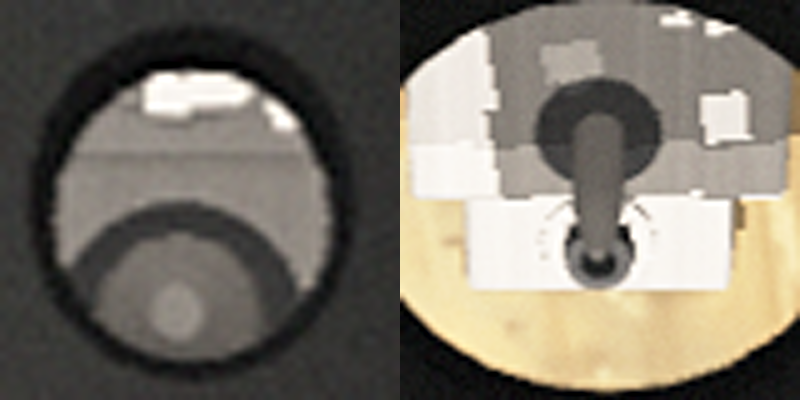

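```bash
python3 -m crank '[5,-0.08,-0.1,1,0, 5,0,0,1,0, 5,0,0,1,0, 5,0,0,0.5,0, 5,0,0,0.5,0, 5,0,0,0.4,0, 5,0,0,0,0, 5,0,0,0,0]'
```

```text
time_s: 12.22
position: [0.4492, 0.0234, 0.0304]
tool_rot: [[0.132, 0.991, 0.0], [0.991, -0.132, -0.0], [0.0, 0.0, -1.0]]
ft_force: [-0.8, 0.6, -1.0]
grip_width: 0.0612
gripper_force: 65.6
```

```bash
python3 -m crank '[5,0,0,0.3,0, 5,0,0,0.3,0, 5,0,0,0.3,0, 5,0,0,0.3,0, 5,0,0,0.2,0, 5,0,0,0.2,0, 5,0,0,0,0, 5,0,0,0,0]'
```

```text
time_s: 12.88
position: [0.4491, 0.0234, 0.0142]
tool_rot: [[0.132, 0.991, -0.0], [0.991, -0.132, 0.0], [-0.0, -0.0, -1.0]]
ft_force: [-0.1, -0.2, -1.6]
grip_width: 0.0612
gripper_force: 65.6
```

```bash
python3 -m crank '[5,0,0,0.1,0, 5,0,0,0.1,0, 5,0,0,0.1,0, 5,0,0,0.05,0, 5,0,0,0,0, 5,0,0,0,0, 5,0,0,0,0, 5,0,0,0,0]'
```

```text
time_s: 13.55
position: [0.4492, 0.0233, 0.0111]
tool_rot: [[0.132, 0.991, 0.0], [0.991, -0.132, -0.0], [-0.0, 0.0, -1.0]]
ft_force: [-1.2, 0.4, 5.7]
grip_width: 0.0611
gripper_force: 66.5
```

```bash
python3 -m crank '[7.2,0,0,0,0, 7.2,0,0,0,0, 7.2,0,0,0,0, 7.2,0,0,0,0, 7.2,0,0,-1,0, 7.2,0,0,-3,0, 7.2,0,0,-4,0, 7.2,0,0,-4,0]'
python3 - <<'E'
from h import *
p=snap('wrist','w7'); go(.46,.26,.15,-21.2)
E
```

```text
time_s: 14.22
position: [0.4484, 0.0235, 0.1319]
tool_rot: [[0.132, 0.991, -0.002], [0.991, -0.132, 0.0], [0.0, -0.002, -1.0]]
ft_force: [0.6, 0.1, -0.0]
grip_width: 0.0723
gripper_force: 0.0
pos [0.4517 0.023  0.1391] yaw -7.57 q [-12.  18.  98.   0.  64.  -5.] F [ 2.9 -0.1  8.2] w 0.0719 t 14.3
turn 0.2379 rad; shift x 22.39 y -7.80 z -1.09 cm
```

View pics/w7.png

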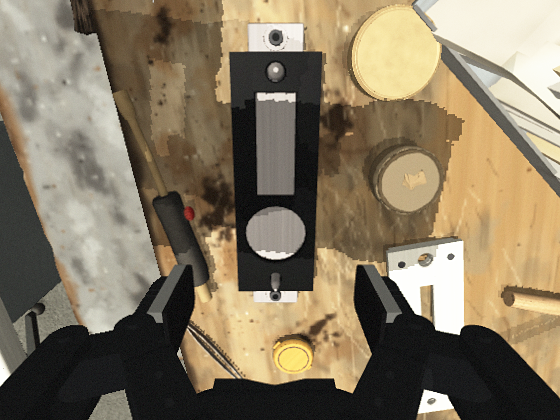

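The plate is seated over both dowels: thick at (275,72), thin at (275,285). Next is the lighter.

```bash
python3 -m crank '[6,0,0,0,0.119, 6,0,0,0,0.119, 6,3.73,-1.3,0,0, 6,3.73,-1.3,0,0, 6,3.73,-1.3,0,0, 6,3.73,-1.3,0,0, 6,3.73,-1.3,0,0, 6,3.73,-1.3,0,0]'
python3 -m crank '[6,0,0,0,0, 6,0,0,0,0, 6,0,0,0,0, 6,0,0,0,0, 6,0,0,0,0, 6,0,0,0,0, 6,0,0,0,0, 6,0,0,0,0]'
python3 - <<'E'
from h import *
p=snap('wrist','w8'); go(.46,.283,.15,-21.2)
c=px(p,[[.46,.283,.011]])[0]; print(c)
im=p['color'].astype(int); hsv=cv2.cvtColor(p['color'],cv2.COLOR_RGB2HSV)
m=((hsv[...,1]<90)&(hsv[...,2]>90)).astype(np.uint8)
x,y=c.astype(int); mm=np.zeros_like(m); mm[y-80:y+80,x-45:x+45]=m[y-80:y+80,x-45:x+45]
cs,_=cv2.findContours(mm,cv2.RETR_EXTERNAL,cv2.CHAIN_APPROX_NONE); k=max(cs,key=cv2.contourArea)
print(cv2.minAreaRect(k)); X=w(p,k.reshape(-1,2),.011)[:,:2]*1000; print(cv2.minAreaRect(X.astype(np.float32)))
E
```

```text
time_s: 14.93
position: [0.4571, 0.2622, 0.1307]
tool_rot: [[0.362, 0.932, -0.0], [0.932, -0.362, -0.0], [-0.0, 0.0, -1.0]]
ft_force: [0.8, -0.6, 1.1]
grip_width: 0.0599
gripper_force: 0.0
time_s: 15.6
position: [0.4576, 0.2597, 0.1309]
tool_rot: [[0.363, 0.932, 0.0], [0.932, -0.363, 0.0], [0.0, 0.0, -1.0]]
ft_force: [0.6, -0.6, 0.4]
grip_width: 0.0598
gripper_force: 0.0
pos [0.4576 0.2599 0.1309] yaw -21.27 q [17. 25. 87. -0. 68. 38.] F [-0.7 -0.  -0.2] w 0.0603 t 15.7
turn -0.0012 rad; shift x 2.25 y -0.61 z -1.91 cm
[265.29162179 170.50178112]
((270.1769104003906, 171.5961151123047), (97.68446350097656, 37.4019660949707), 79.33966064453125)
((462.4511413574219, 279.2335510253906), (77.98848724365234, 30.222023010253906), 79.98129272460938)
```

View pics/w8.png

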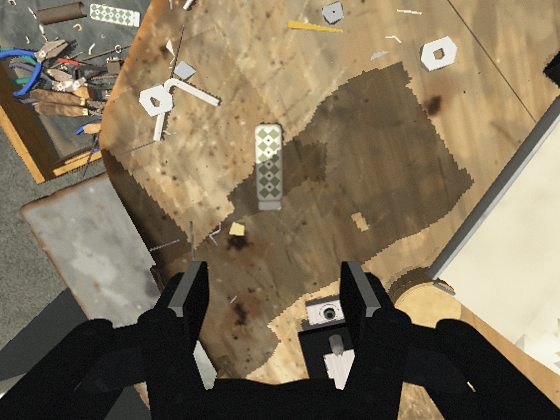

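```bash
python3 - <<'E'
from h import *
p=snap('wrist'); A=w(p,[[268,126],[270,209]],.011)[:,:2]; d=A[0]-A[1]; M=A.mean(0); yaw=np.degrees(np.arctan2(-d[0],d[1]))
W=w(p,[[256,160],[281.5,160]],.011); print(A.round(4),np.linalg.norm(d),np.linalg.norm(W[1]-W[0]),M,yaw); go(M[0],M[1],.03,yaw)
E
```

```text
[[0.4744 0.314 ]
 [0.4518 0.2522]] 0.06582578456686708 0.01973726146375462 [0.46310325 0.28313773] -20.122225344701835
pos [0.4576 0.26   0.1309] yaw -21.26 q [17. 25. 87. -0. 68. 38.] F [-0.2  0.1  0.8] w 0.0601 t 15.7
turn -0.0199 rad; shift x 2.37 y -0.28 z 10.09 cm
```

```bash
python3 -m crank '[3.6,2.37,-0.35,2,-0.0199, 3.6,0,0,3,0, 3.6,0,0,3,0, 3.6,0,0,2,0, 3.6,0,0,1.0,0, 3.6,0,0,0.8,0, 3.6,0,0,0.4,0, 3.6,0,0,0.3,0]'
python3 -m crank '[3.6,0,0,0,0, 3.6,0,0,0,0, 1.5,0,0,0,0, 1.5,0,0,0,0, 1.5,0,0,0,0, 1.5,0,0,0,0, 1.5,0,0,0,0, 1.5,0,0,0,0]' 30
```

```text
time_s: 16.37
position: [0.4633, 0.2837, 0.0062]
tool_rot: [[0.344, 0.939, 0.001], [0.939, -0.344, 0.0], [0.001, 0.001, -1.0]]
ft_force: [-0.0, -0.2, 0.4]
grip_width: 0.0361
gripper_force: 0.0
time_s: 17.03
position: [0.4632, 0.2837, 0.0067]
tool_rot: [[0.344, 0.939, 0.001], [0.939, -0.344, 0.0], [0.001, 0.001, -1.0]]
ft_force: [-0.6, -0.4, 7.0]
grip_width: 0.0203
gripper_force: 29.9
```

```bash
python3 -m crank '[1.5,0,0,-0.3,0, 1.5,0,0,-1,0, 1.5,0,0,-2,0, 1.5,0,0,-3,0, 1.5,0,0,-2,0, 1.5,0,0,0,0, 1.5,0,0,0,0, 1.5,0,0,0,0]'
python3 - <<'E'
from h import *
p=snap('wrist','w9'); s=env.observe();R=np.array(s['tool_rot']); P=np.array(s['position'])
tx=np.array([.1323,.9912]); C=np.array([.4510,.0372])+.0285*tx; print(C); go(C[0],C[1],.08,-7.6)
for x in (.034,-.034): print(px(p,[P+R@[x,0,-.0045]]))
E
```

```text
time_s: 17.7
position: [0.4623, 0.2834, 0.0884]
tool_rot: [[0.344, 0.939, -0.001], [0.939, -0.344, -0.0], [-0.001, -0.001, -1.0]]
ft_force: [0.1, -0.8, 0.1]
grip_width: 0.0194
gripper_force: 29.4
[0.45477055 0.0654492 ]
pos [0.4622 0.2833 0.088 ] yaw -20.10 q [19. 30. 88. -0. 63. 39.] F [ 0.2 -0.6 -0.4] w 0.0198 t 17.8
turn -0.2181 rad; shift x -21.70 y 2.14 z 0.80 cm
[[272.93604527 206.45670661]]
[[272.95974028 338.22523215]]
```

View pics/w9.png

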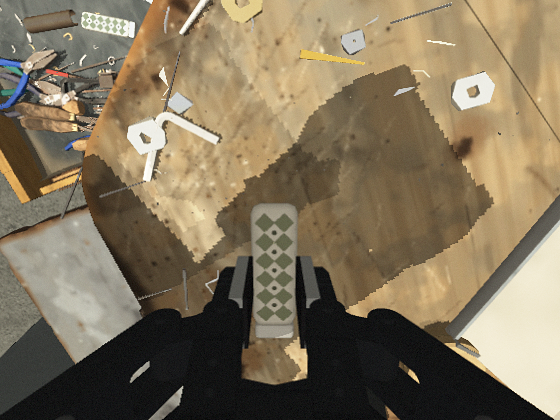

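```bash
python3 -m crank '[1.5,0,0,0,-0.109, 1.5,0,0,0,-0.109, 1.5,-3.61,0.36,0,0, 1.5,-3.61,0.36,0,0, 1.5,-3.61,0.36,0,0, 1.5,-3.61,0.36,0,0, 1.5,-3.61,0.36,0,0, 1.5,-3.61,0.34,0,0]'
python3 -m crank '[1.5,0,0,0.8,0, 1.5,0,0,1,0, 1.5,0,0,1,0, 1.5,0,0,0.5,0, 1.5,0,0,0.5,0, 1.5,0,0,0,0, 1.5,0,0,0,0, 1.5,0,0,0,0]'
python3 - <<'E'
from h import *
p=snap('wrist','w10'); go(.4548,.0654,.021,-7.6)
E
```

```text
time_s: 18.42
position: [0.4545, 0.0645, 0.0879]
tool_rot: [[0.132, 0.991, -0.002], [0.991, -0.132, 0.0], [-0.0, -0.002, -1.0]]
ft_force: [1.6, -0.7, -0.8]
grip_width: 0.0199
gripper_force: 29.4
time_s: 19.08
position: [0.4555, 0.0662, 0.051]
tool_rot: [[0.132, 0.991, 0.0], [0.991, -0.132, -0.0], [0.0, 0.0, -1.0]]
ft_force: [1.0, 0.1, -0.0]
grip_width: 0.0197
gripper_force: 29.4
pos [0.4555 0.0662 0.0512] yaw -7.58 q [ -7.  26. 103.   0.  51.   1.] F [-0.5 -0.3 -0.4] w 0.0199 t 19.1
turn 0.0003 rad; shift x -0.09 y -0.06 z 3.02 cm
```

View pics/w10.png

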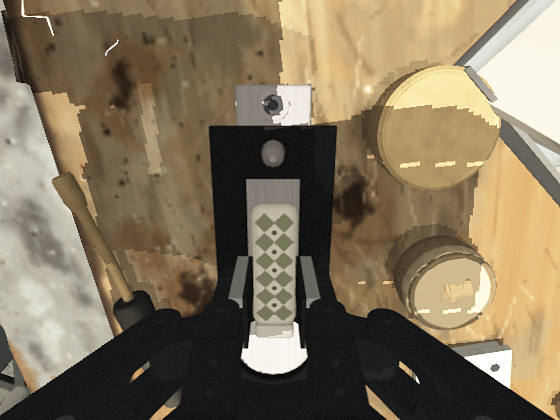

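The lighter hangs over the slot nest with its axis aligned (lighter centre at about (274,270)). My picture budget is used up, so from here I check by numbers only.

```bash
python3 -m crank '[1.5,-0.09,-0.06,0.5,0, 1.5,0,0,0.8,0, 1.5,0,0,0.6,0, 1.5,0,0,0.4,0, 1.5,0,0,0.4,0, 1.5,0,0,0.2,0, 1.5,0,0,0,0, 1.5,0,0,0,0]'
```

```text
time_s: 19.8
position: [0.4547, 0.0652, 0.0218]
tool_rot: [[0.132, 0.991, -0.0], [0.991, -0.132, 0.0], [0.0, -0.0, -1.0]]
ft_force: [0.2, -0.2, -0.5]
grip_width: 0.0199
gripper_force: 29.4
```

```bash
python3 -m crank '[1.5,0,0,0.07,0, 1.5,0,0,0,0, 3.4,0,0,0,0, 3.4,0,0,0,0, 3.4,0,0,0,0, 3.4,0,0,0,0, 3.4,0,0,-0.5,0, 3.4,0,0,-1,0]'
python3 -m crank '[5,0,0,-3,0, 5,0,0,-4,0, 5,0,0,-4,0, 5,0,0,0,0, 5,0,0,0,0, 5,0,0,0,0, 5,0,0,0,0, 5,0,0,0,0]'
python3 - <<'E'
from h import *
p=snap('wrist','w11')
tx=np.array([.1323,.9912]); ty=np.array([.9912,-.1323]); C=np.array([.4510,.0372])
f=lambda a,b,z:px(p,[[*(C+a*tx+b*ty),z]])[0].round()
for b in (-.0145,.0145):
  for a in (.067,-.010): print('nest corner',f(a,b,.020))
print('lighter top predicted centre',f(.0285,0,.025))
m=spotter.look_for(p,'lighter_center')[:2]; print([(r['score'],np.array(r['at'])*[560,420],w(p,np.array(r['at'])*[560,420],.0225)) for r in m])
hsv=cv2.cvtColor(p['color'],cv2.COLOR_RGB2HSV)
# intensity profile across the nest mid and along
for a in (.04,.02): 
  print([int(p['color'][int(v[1]),int(v[0])].mean()) for v in px(p,[[*(C+a*tx+b*ty),.02] for b in np.arange(-.02,.0201,.001)])])
print([int(p['color'][int(v[1]),int(v[0])].mean()) for v in px(p,[[*(C+a*tx+.007*ty),.02] for a in np.arange(-.016,.0721,.002)])])
go(.446,-.16,.13,0)
E
```

```text
time_s: 20.47
position: [0.4541, 0.0652, 0.0359]
tool_rot: [[0.132, 0.991, -0.002], [0.991, -0.132, 0.0], [-0.0, -0.002, -1.0]]
ft_force: [0.5, 0.7, -0.6]
grip_width: 0.0344
gripper_force: 0.0
time_s: 21.13
position: [0.4541, 0.0653, 0.1451]
tool_rot: [[0.132, 0.991, -0.003], [0.991, -0.132, 0.0], [-0.0, -0.003, -1.0]]
ft_force: [0.6, 0.3, 0.3]
grip_width: 0.05
gripper_force: 0.0
nest corner [256. 149.]
nest corner [258. 239.]
nest corner [293. 149.]
nest corner [292. 239.]
lighter top predicted centre [275. 198.]
[(0.57, array([273.616, 196.182]), array([[0.45399304, 0.0659813 , 0.0225    ]]))]
[19, 17, 17, 18, 18, 12, 41, 100, 119, 114, 117, 136, 147, 153, 161, 156, 131, 136, 166, 152, 101, 67, 152, 171, 161, 128, 166, 165, 158, 154, 135, 117, 113, 116, 95, 53, 5, 12, 7, 15, 11]
[12, 15, 14, 17, 20, 11, 7, 89, 116, 119, 117, 130, 141, 152, 166, 168, 143, 127, 165, 169, 125, 59, 153, 166, 157, 130, 149, 163, 158, 155, 138, 138, 151, 153, 129, 83, 8, 19, 15, 19, 18]
[17, 17, 18, 10, 111, 212, 215, 190, 155, 208, 139, 130, 124, 203, 207, 121, 131, 141, 163, 162, 99, 109, 131, 166, 139, 93, 112, 158, 165, 108, 99, 122, 165, 158, 100, 99, 113, 163, 150, 114, 117, 97, 17, 16, 15]
pos [0.4543 0.0652 0.1453] yaw -7.60 q [-7. 18. 96.  0. 66.  1.] F [-0.3 -0.6 -0.2] w 0.0499 t 21.2
turn -0.1327 rad; shift x -22.52 y -0.83 z 1.53 cm
```

```bash
python3 -m crank '[6,-3.66,0.35,0,0, 6,-3.66,0.35,0,0, 6,-3.66,0.35,0,0, 6,-3.66,0.35,0,0, 6,-3.66,0.35,0,0, 6,-3.66,0.35,0,0, 6,0,0,1,0, 6,0,0,1,0]'
python3 -m crank '[6,0,0,0,0, 6,0,0,0,0, 6,0,0,0,0, 6,0,0,0,0, 6,0,0,0,0, 6,0,0,0,0, 6,0,0,0,0, 6,0,0,0,0]'
python3 - <<'E'
from h import *
p=snap('wrist','w12')
r=spotter.look_for(p,'locket_center')[:2]; print([(a['score'],np.array(a['at'])*[560,420],w(p,np.array(a['at'])*[560,420],.008)) for a in r])
c=px(p,[[.447,-.134,.01]])[0]; print(c)
hsv=cv2.cvtColor(p['color'],cv2.COLOR_RGB2HSV); m=((hsv[...,1]>160)&(hsv[...,2]>110)).astype(np.uint8)
x,y=c.astype(int); mm=np.zeros_like(m); mm[y-50:y+50,x-50:x+50]=m[y-50:y+50,x-50:x+50]; mm=cv2.morphologyEx(mm,cv2.MORPH_OPEN,np.ones((3,3)))
cs,_=cv2.findContours(mm,cv2.RETR_EXTERNAL,cv2.CHAIN_APPROX_NONE); k=max(cs,key=cv2.contourArea)
X=(w(p,k.reshape(-1,2),.008)[:,:2]*1000).astype(np.float32); print(cv2.boundingRect(k),cv2.minEnclosingCircle(X),cv2.fitEllipse(X))
go(.447,-.134,.03,-7.6)
E
```

```text
time_s: 21.9
position: [0.4463, -0.1573, 0.1255]
tool_rot: [[0.136, 0.991, 0.0], [0.991, -0.136, -0.0], [-0.0, 0.0, -1.0]]
ft_force: [0.0, 0.2, -0.1]
grip_width: 0.0602
gripper_force: 0.0
time_s: 22.57
position: [0.4465, -0.1552, 0.1263]
tool_rot: [[0.132, 0.991, 0.0], [0.991, -0.132, -0.0], [-0.0, 0.0, -1.0]]
ft_force: [0.7, -0.5, -0.3]
grip_width: 0.0598
gripper_force: 0.0
[(0.71, array([244.776,  38.22 ]), array([[ 0.44211134, -0.03708637,  0.008     ]])), (0.63, array([270.312, 177.996]), array([[ 0.44629058, -0.13816838,  0.008     ]]))]
[270.4733324  173.27207699]
(253, 164, 34, 33) ((445.2398986816406, -139.90928649902344), 13.667280197143555) ((445.1881103515625, -139.8477783203125), (25.80936622619629, 26.442506790161133), 172.07179260253906)
pos [ 0.4464 -0.1552  0.1262] yaw -7.60 q [-34.  21.  96.  -0.  63. -26.] F [-0.6 -0.7 -0.5] w 0.0600 t 22.7
turn 0.0000 rad; shift x 2.11 y -0.22 z 9.62 cm
```

```bash
python3 - <<'E'
from h import *
p=snap('wrist'); im=p['color']
print('row',[(x,*im[178,x].tolist()) for x in range(236,308,3)])
print('col',[(y,*im[y,270].tolist()) for y in range(140,222,3)])
hsv=cv2.cvtColor(im,cv2.COLOR_RGB2HSV)
for s in (130,145,170,190):
  m=(hsv[...,1]>s).astype(np.uint8); mm=np.zeros_like(m); mm[120:240,220:320]=m[120:240,220:320]; mm=cv2.morphologyEx(mm,cv2.MORPH_OPEN,np.ones((5,5)))
  cs,_=cv2.findContours(mm,cv2.RETR_EXTERNAL,cv2.CHAIN_APPROX_NONE); k=max(cs,key=cv2.contourArea); print(s,cv2.boundingRect(k),cv2.contourArea(k),cv2.fitEllipse(k)[:2])
E
```

```text
row [(236, 82, 67, 47), (239, 77, 63, 41), (242, 82, 66, 44), (245, 83, 59, 30), (248, 126, 89, 39), (251, 57, 48, 37), (254, 124, 92, 44), (257, 119, 86, 42), (260, 121, 86, 39), (263, 122, 87, 40), (266, 125, 89, 40), (269, 119, 84, 39), (272, 125, 90, 42), (275, 125, 92, 43), (278, 127, 91, 46), (281, 119, 85, 40), (284, 124, 92, 44), (287, 85, 63, 37), (290, 125, 87, 45), (293, 102, 75, 33), (296, 76, 60, 41), (299, 74, 60, 41), (302, 64, 51, 35), (305, 76, 61, 39)]
col [(140, 70, 57, 43), (143, 70, 55, 38), (146, 74, 57, 41), (149, 72, 57, 42), (152, 71, 58, 36), (155, 106, 77, 34), (158, 131, 94, 43), (161, 89, 71, 42), (164, 116, 84, 36), (167, 120, 87, 42), (170, 125, 91, 46), (173, 124, 89, 40), (176, 123, 89, 43), (179, 123, 91, 42), (182, 132, 95, 47), (185, 125, 89, 40), (188, 120, 87, 39), (191, 117, 84, 37), (194, 141, 104, 51), (197, 127, 96, 52), (200, 163, 118, 55), (203, 105, 81, 48), (206, 105, 86, 55), (209, 137, 113, 80), (212, 184, 154, 105), (215, 182, 149, 104), (218, 176, 148, 101), (221, 178, 145, 100)]
130 (245, 154, 50, 44) 1726.5 ((269.5285339355469, 175.9438934326172), (43.12510681152344, 52.67759704589844))
145 (245, 154, 49, 43) 1390.5 ((269.0186462402344, 176.51759338378906), (39.198299407958984, 44.813751220703125))Traceback (most recent call last):
  File "<stdin>", line 8, in <module>
ValueError: max() iterable argument is empty
```

```bash
python3 -m crank '[5.2,1.67,-0.31,2,0, 5.2,0,0,3,0, 5.2,0,0,3,0, 5.2,0,0,2,0, 5.2,0,0,1.0,0, 5.2,0,0,0.8,0, 5.2,0,0,0.3,0, 5.2,0,0,0.28,0]'
python3 -m crank '[5.2,0,0,0,0, 5.2,0,0,0,0, 3.0,0,0,0,0, 3.0,0,0,0,0, 3.0,0,0,0,0, 3.0,0,0,0,0, 3.0,0,0,0,0, 3.0,0,0,0,0]' 30
```

```text
time_s: 23.38
position: [0.4458, -0.1384, 0.0024]
tool_rot: [[0.132, 0.991, 0.0], [0.991, -0.132, -0.0], [-0.0, 0.0, -1.0]]
ft_force: [-0.3, 0.2, -0.3]
grip_width: 0.0516
gripper_force: 0.0
time_s: 24.05
position: [0.4459, -0.1384, 0.0032]
tool_rot: [[0.132, 0.991, 0.001], [0.991, -0.132, -0.001], [-0.001, 0.001, -1.0]]
ft_force: [-0.8, 1.0, 5.9]
grip_width: 0.0371
gripper_force: 29.3
```

```bash
python3 -m crank '[3.0,0,0,-0.3,0, 3.0,0,0,-1,0, 3.0,0,0,-2,0, 3.0,0,0,-3,0, 3.0,0,0,-2,0, 3.0,0,0,0,0, 3.0,0,0,0,0, 3.0,0,0,0,0]' 40
python3 - <<'E'
from h import *
p=snap('wrist','w13'); s=env.observe();R=np.array(s['tool_rot']); P=np.array(s['position']); im=p['color']
c=px(p,[P+R@[0,0,-.006]])[0]; print('pred centre',c, [px(p,[P+R@[d,0,-.006]])[0].round() for d in (.02,-.02)])
for r in spotter.look_for(p,'locket_center')[:2]:
  u=np.array(r['at'])*[560,420]; print(r['score'],u,(R.T@(w(p,u,P[2]+.006)[0]-P)*1000).round(1))
x=int(c[0]); print('col',[(y,*im[y,x].tolist()) for y in range(210,330,4)])
C=np.array([.4510,.0372])-.0425*np.array([.1323,.9912]); print(C); go(C[0],C[1],.08,-7.6)
E
```

```text
time_s: 24.72
position: [0.4451, -0.138, 0.0848]
tool_rot: [[0.132, 0.991, -0.001], [0.991, -0.132, 0.0], [0.0, -0.001, -1.0]]
ft_force: [-1.3, 0.1, -0.6]
grip_width: 0.0364
gripper_force: 40.2
pred centre [273.06533401 278.3887965 ] [array([273., 238.]), array([273., 316.])]
0.92 [272.496 273.588] [ 2.5 -0.3 -6. ]
col [(210, 56, 45, 28), (214, 57, 47, 34), (218, 56, 43, 28), (222, 85, 67, 49), (226, 91, 75, 52), (230, 99, 84, 59), (234, 104, 85, 59), (238, 95, 67, 31), (242, 110, 80, 38), (246, 119, 84, 39), (250, 127, 93, 47), (254, 104, 73, 33), (258, 116, 83, 39), (262, 111, 78, 33), (266, 114, 81, 37), (270, 117, 85, 40), (274, 119, 85, 38), (278, 109, 79, 34), (282, 120, 87, 42), (286, 122, 87, 38), (290, 118, 84, 39), (294, 118, 80, 37), (298, 117, 84, 39), (302, 108, 78, 34), (306, 117, 84, 40), (310, 120, 83, 40), (314, 117, 87, 47), (318, 164, 137, 94), (322, 163, 140, 98), (326, 158, 134, 95)]
[ 0.44537725 -0.004926  ]
pos [ 0.445  -0.138   0.0844] yaw -7.61 q [-32.  24. 100.   0.  57. -24.] F [ 0.5  0.7 -1.7] w 0.0361 t 24.8
turn -0.0001 rad; shift x 13.19 y -1.72 z 0.44 cm
```

```bash
python3 -m crank '[3,3.3,-0.43,0,0, 3,3.3,-0.43,0,0, 3,3.3,-0.43,0,0, 3,3.29,-0.43,0,0, 3,0,0,1,0, 3,0,0,1,0, 3,0,0,1,0, 3,0,0,0.5,0]'
python3 -m crank '[3,0,0,0,0, 3,0,0,0,0, 3,0,0,0,0, 3,0,0,0,0, 3,0,0,0,0, 3,0,0,0,0, 3,0,0,0,0, 3,0,0,0,0]'
python3 - <<'E'
from h import *
go(.4454,-.0049,.018,-7.6)
E
```

```text
time_s: 25.48
position: [0.4452, -0.0048, 0.0487]
tool_rot: [[0.132, 0.991, -0.003], [0.991, -0.132, 0.001], [0.0, -0.003, -1.0]]
ft_force: [0.7, -1.0, -0.6]
grip_width: 0.0361
gripper_force: 40.2
time_s: 26.15
position: [0.446, -0.0053, 0.0504]
tool_rot: [[0.132, 0.991, 0.0], [0.991, -0.132, -0.0], [-0.0, 0.0, -1.0]]
ft_force: [-0.0, 0.1, -0.3]
grip_width: 0.0365
gripper_force: 40.2
pos [ 0.446  -0.0053  0.0504] yaw -7.60 q [-16.  26. 105.  -0.  49.  -8.] F [-0.   0.1 -0.3] w 0.0365 t 26.1
turn -0.0000 rad; shift x 0.03 y -0.06 z 3.24 cm
```

```bash
python3 -m crank '[3,0.03,-0.06,0.8,0, 3,0,0,0.8,0, 3,0,0,0.6,0, 3,0,0,0.4,0, 3,0,0,0.3,0, 3,0,0,0.3,0, 3,0,0,0,0, 3,0,0,0,0]'
```

```text
time_s: 26.82
position: [0.445, -0.0048, 0.0187]
tool_rot: [[0.132, 0.991, -0.001], [0.991, -0.132, 0.0], [-0.0, -0.001, -1.0]]
ft_force: [-2.9, -0.1, 9.2]
grip_width: 0.0363
gripper_force: 55.0
```

```bash
python3 -m crank '[3,0,0,-0.03,0, 3.8,0,0,0,0, 4.6,0,0,0,0, 4.8,0,0,0,0, 4.8,0,0,0,0, 4.8,0,0,-0.3,0, 4.8,0,0,-0.5,0, 4.8,0,0,-1,0]'
python3 -m crank '[6,0,0,-3,0, 6,0,0,-4,0, 6,0,0,-4,0, 6,4,0,0,0, 6,0,0,0,0, 6,0,0,0,0, 6,0,0,0,0, 6,0,0,0,0]'
python3 - <<'E'
from h import *
p=snap('wrist','w14'); q=snap('top')
tx=np.array([.1323,.9912]); ty=np.array([.9912,-.1323]); C=np.array([.4510,.0372])
for n,a,z in (('lighter_center',.0285,.0225),('locket_center',-.0425,.022)):
  print(n,'expect',C+a*tx)
  for im in (p,q):
    for r in spotter.look_for(im,n)[:2]:
      u=np.array(r['at'])*[560,420]; print(round(r['score'],2),u.round(1),w(im,u,z)[0].round(4))
f=lambda L:[p['color'][int(v[1]),int(v[0])].astype(int).tolist() for v in px(p,L)]
print('across locket',f([[*(C-.0425*tx+b*ty),.022] for b in np.arange(-.028,.0281,.002)]))
print('along',f([[*(C+(a-.0425)*tx),.022] for a in np.arange(-.028,.0281,.002)]))
E
```

```text
time_s: 27.48
position: [0.445, -0.0048, 0.0365]
tool_rot: [[0.132, 0.991, -0.001], [0.991, -0.132, 0.0], [0.0, -0.002, -1.0]]
ft_force: [-0.4, 0.2, 0.9]
grip_width: 0.0478
gripper_force: 0.0
time_s: 28.15
position: [0.4504, 0.0343, 0.1462]
tool_rot: [[0.133, 0.991, -0.001], [0.991, -0.133, 0.0], [-0.0, -0.001, -1.0]]
ft_force: [0.4, 0.4, -1.6]
grip_width: 0.0599
gripper_force: 0.0
lighter_center expect [0.45477055 0.0654492 ]
0.82 [274.4 156.4] [0.4553 0.0667 0.0225]
locket_center expect [ 0.44537725 -0.004926  ]
0.8 [274.1 238.9] [ 0.4458 -0.003   0.022 ]
0.5 [368.3 204.3] [ 0.5715 -0.1279  0.022 ]
across locket [[29, 33, 31], [21, 20, 19], [22, 24, 20], [128, 120, 113], [165, 157, 149], [122, 92, 45], [204, 153, 75], [127, 97, 61], [196, 146, 66], [190, 140, 63], [190, 141, 67], [186, 135, 63], [196, 147, 73], [196, 147, 68], [194, 141, 66], [197, 149, 69], [201, 152, 71], [199, 145, 69], [192, 145, 70], [190, 139, 66], [192, 145, 69], [178, 133, 69], [153, 114, 64], [180, 131, 60], [111, 86, 57], [161, 152, 144], [145, 137, 127], [7, 11, 12], [23, 19, 20]]
along [[38, 38, 36], [33, 34, 35], [21, 20, 23], [8, 10, 12], [216, 173, 116], [255, 238, 122], [249, 211, 109], [252, 226, 116], [254, 232, 120], [191, 138, 65], [198, 149, 71], [203, 151, 72], [196, 148, 68], [190, 141, 65], [194, 141, 66], [197, 146, 71], [189, 139, 62], [196, 145, 71], [192, 143, 66], [194, 140, 65], [79, 66, 54], [207, 154, 72], [189, 141, 63], [153, 110, 53], [99, 89, 74], [137, 131, 123], [143, 135, 130], [12, 11, 14], [20, 19, 18]]
```

```bash
python3 -m crank '[8,0,0,0,-0.0865, 8,0,0,0,-0.0865, 8,-3.02,1.96,0,0, 8,-3.02,1.96,0,0, 8,-3.02,1.96,0,0, 8,-3.02,1.96,0,0, 8,-3.02,1.96,0,0, 8,-3.02,1.96,0,0]'
python3 -m crank '[8,0,0,0,0, 8,0,0,0,0, 8,0,0,0,0, 8,0,0,0,0, 8,0,0,0,0, 8,0,0,0,0, 8,0,0,0,0, 8,0,0,0,0]'
python3 - <<'E'
from h import *
p=snap('wrist','w15'); im=p['color']; hsv=cv2.cvtColor(im,cv2.COLOR_RGB2HSV)
g0=px(p,[[.575,-.13,.011]])[0]; print(g0, im[int(g0[1]),int(g0[0])])
for v in (90,120,150):
  m=((hsv[...,1]<45)&(hsv[...,2]>v)).astype(np.uint8); m[300:]=0
  n,l,st,ce=cv2.connectedComponentsWithStats(m); print(v)
  for i in 1+np.argsort(-st[1:,4])[:2]:
    k=np.argwhere(l==i)[:,::-1]; X=(w(p,k,.011)[:,:2]*1000).astype(np.float32); print(st[i],[np.round(t,1).tolist() for t in cv2.minAreaRect(X)])
for r in spotter.look_for(p,'mask_frame_center')[:2]:
  u=np.array(r['at'])*[560,420]; print(r['score'],u,w(p,u,.0085)[0].round(4))
go(.575,-.13,.05,2.3)
E
```

```text
time_s: 29.12
position: [0.5761, -0.1433, 0.1464]
tool_rot: [[-0.04, 0.999, -0.0], [0.999, 0.04, 0.0], [0.0, -0.0, -1.0]]
ft_force: [0.1, 0.6, -0.2]
grip_width: 0.0801
gripper_force: 0.0
time_s: 29.78
position: [0.5754, -0.1412, 0.1468]
tool_rot: [[-0.041, 0.999, 0.0], [0.999, 0.041, -0.0], [-0.0, 0.0, -1.0]]
ft_force: [-0.7, -1.1, -0.7]
grip_width: 0.08
gripper_force: 0.0
[273.5843523  179.56055477] [143 138 123]
90
[  229    59    86   221 14743] [[574.3, -130.3], [64.4, 187.9], 2.9]
[ 423    0  137  133 8631] [[753.5, -13.3], [70.6, 154.3], 62.4]
120
[  230    59    85   221 14522] [[574.3, -130.3], [64.4, 187.9], 2.9]
[ 424    0  136  133 7648] [[753.7, -13.4], [70.6, 153.7], 62.4]
150
[ 425    0  135  132 7432] [[753.7, -13.3], [70.3, 152.4], 62.6]
[ 236  172   75  108 5367] [[576.4, -174.0], [64.2, 100.5], 3.1]
0.85 [264.88  163.296] [ 0.5672 -0.117   0.0085]
pos [ 0.5754 -0.1414  0.1467] yaw 2.33 q [-25.  30.  75.  -0.  75. -28.] F [0.4 0.2 0.9] w 0.0798 t 29.9
turn 0.0004 rad; shift x 1.14 y 0.00 z 9.67 cm
```

```bash
python3 -m crank '[7.4,-0.29,-0.11,3,-0.01, 7.4,0,0,4,0, 7.4,0,0,3,0, 7.4,0,0,2,0, 7.4,0,0,1.2,0, 7.4,0,0,0.8,0, 7.4,0,0,0.3,0, 7.4,0,0,0.15,0]'
python3 -m crank '[7.4,0,0,0.03,0, 7.4,0,0,0,0, 5.5,0,0,0,0, 5.5,0,0,0,0, 5.5,0,0,0,0, 5.5,0,0,0,0, 5.5,0,0,0,0, 5.5,0,0,0,0]' 50
```

```text
time_s: 30.55
position: [0.5747, -0.1445, 0.0022]
tool_rot: [[-0.05, 0.999, 0.0], [0.999, 0.05, -0.0], [-0.0, 0.0, -1.0]]
ft_force: [0.5, -0.6, -0.2]
grip_width: 0.0741
gripper_force: 0.0
time_s: 31.22
position: [0.5748, -0.1446, 0.0033]
tool_rot: [[-0.05, 0.999, 0.002], [0.999, 0.05, -0.001], [-0.001, 0.001, -1.0]]
ft_force: [-1.8, 0.8, 8.7]
grip_width: 0.0612
gripper_force: 52.0
```

```bash
python3 -m crank '[5,0,0,-0.3,0, 5,0,0,-1,0, 5,0,0,-2,0, 5,0,0,-3,0, 5,0,0,-3,0, 5,0,0,0,0, 5,0,0,0,0, 5,0,0,0,0]' 60
python3 - <<'E'
from h import *
p=snap('wrist','w16'); s=env.observe();R=np.array(s['tool_rot']); P=np.array(s['position']); im=p['color']; hsv=cv2.cvtColor(im,cv2.COLOR_RGB2HSV)
z=-.0077
print('pred far edge',[px(p,[P+R@[x,y,z]])[0].round(1).tolist() for x,y in ((.108,.032),(.108,-.032),(.095,0))])
m=((hsv[...,1]<45)&(hsv[...,2]>90)).astype(np.uint8); m[270:]=0; 
n,l,st,ce=cv2.connectedComponentsWithStats(m)
i=l[120,200] or 1+np.argmax(st[1:,4]); print(st[i])
k=np.argwhere(l==i)[:,::-1]; X=((w(p,k,P[2]+.0077)-P)@R*1000); r=cv2.minAreaRect(X[:,:2].astype(np.float32)); print(r, X[:,:2].min(0),X[:,:2].max(0))
# hole: dark pixels inside the far end
g=im.max(2); c=px(p,[P+R@[.095,.001,z]])[0].astype(int); sub=~(m[c[1]-35:c[1]+35,c[0]-35:c[0]+35].astype(bool))
n,l2,st2,ce2=cv2.connectedComponentsWithStats(sub.astype(np.uint8))
for j in range(1,n):
  if st2[j,4]>100: u=ce2[j]+c-35; print('hole',st2[j],u,((w(p,[u],P[2]+.0077)[0]-P)@R*1000).round(1))
tx=np.array([.1323,.9912]); C=np.array([.4510,.0372])-.014*tx; print(C); go(C[0],C[1],.085,-7.6)
E
```

```text
time_s: 31.88
position: [0.574, -0.1443, 0.0945]
tool_rot: [[-0.05, 0.999, -0.001], [0.999, 0.05, 0.0], [0.0, -0.001, -1.0]]
ft_force: [-0.2, -0.5, -1.7]
grip_width: 0.0605
gripper_force: 65.2
pred far edge [[363.8, 9.7], [182.5, 9.5], [273.2, 49.2]]
[  185     9   180   261 37093]
((56.82938003540039, 0.34821319580078125), (63.92070770263672, 102.76924896240234), 89.95159149169922) [  5.43251393 -31.61069006] [108.24052561  32.32012283]
hole [ 17  18  35  36 948] [273.71624473  49.92405063] [94.8  0.2 -7.6]
[0.4491478 0.0233232]
pos [ 0.5738 -0.1442  0.0939] yaw 2.88 q [-26.  33.  79.  -0.  68. -28.] F [-0.1 -0.2 -1.6] w 0.0602 t 31.9
turn 0.1829 rad; shift x 14.95 y -14.58 z 0.89 cm
```

```bash
python3 -m crank '[5,0,0,0,0.0915, 5,0,0,0,0.0914, 5,2.49,-2.43,0,0, 5,2.49,-2.43,0,0, 5,2.49,-2.43,0,0, 5,2.49,-2.43,0,0, 5,2.49,-2.43,0,0, 5,2.49,-2.43,0,0]'
python3 -m crank '[5,0,0,1,0, 5,0,0,1,0, 5,0,0,0,0, 5,0,0,0,0, 5,0,0,0,0, 5,0,0,0,0, 5,0,0,0,0, 5,0,0,0,0]'
python3 - <<'E'
from h import *
go(.4492,.0233,.05,-7.6)
p=snap('wrist','w17'); s=env.observe();R=np.array(s['tool_rot']); P=np.array(s['position'])
for r in spotter.look_for(p,'lighter_center')[:1]+spotter.look_for(p,'locket_center')[:1]:
  u=np.array(r['at'])*[560,420]; print(r['score'],u,w(p,u,.024)[0].round(4))
E
```

```text
time_s: 32.6
position: [0.4479, 0.0241, 0.0939]
tool_rot: [[0.133, 0.991, -0.002], [0.991, -0.133, 0.001], [0.0, -0.002, -1.0]]
ft_force: [0.4, 0.5, -1.0]
grip_width: 0.0603
gripper_force: 65.3
time_s: 33.27
position: [0.4499, 0.0227, 0.075]
tool_rot: [[0.133, 0.991, 0.0], [0.991, -0.133, -0.0], [-0.0, 0.0, -1.0]]
ft_force: [0.7, 0.3, -1.2]
grip_width: 0.0603
gripper_force: 65.3
pos [0.4499 0.0227 0.075 ] yaw -7.62 q [-12.  23. 103.  -0.  54.  -5.] F [ 0.7  0.3 -1.2] w 0.0603 t 33.3
turn -0.0003 rad; shift x 0.05 y -0.08 z 2.50 cm
0.76 [275.52  165.984] [0.4564 0.0623 0.024 ]
0.49 [274.288 239.316] [0.4497 0.017  0.024 ]
```

```bash
python3 -m crank '[5,0.05,-0.08,1,0, 5,0,0,1,0, 5,0,0,0.8,0, 5,0,0,0.4,0, 5,0,0,0.4,0, 5,0,0,0.4,0, 5,0,0,0,0, 5,0,0,0,0]'
```

```text
time_s: 34.08
position: [0.4491, 0.0235, 0.0349]
tool_rot: [[0.132, 0.991, 0.0], [0.991, -0.132, -0.0], [-0.0, 0.0, -1.0]]
ft_force: [1.0, 0.4, -0.6]
grip_width: 0.0607
gripper_force: 65.3
```

```bash
python3 -m crank '[5,0,0,0.3,0, 5,0,0,0.3,0, 5,0,0,0.2,0, 5,0,0,0.1,0, 5,0,0,0.1,0, 5,0,0,0.1,0, 5,0,0,0,0, 5,0,0,0,0]'
```

```text
time_s: 34.75
position: [0.449, 0.0235, 0.0238]
tool_rot: [[0.132, 0.991, 0.0], [0.991, -0.132, 0.0], [0.0, 0.0, -1.0]]
ft_force: [-0.3, -0.3, -0.4]
grip_width: 0.06
gripper_force: 65.3
```

```bash
python3 -m crank '[5,0,0,0.05,0, 5,0,0,0.05,0, 5,0,0,0.05,0, 5,0,0,0.03,0, 5,0,0,0,0, 5,0,0,0,0, 5,0,0,0,0, 5,0,0,0,0]'
```

```text
time_s: 35.42
position: [0.4491, 0.0235, 0.0234]
tool_rot: [[0.132, 0.991, 0.001], [0.991, -0.132, -0.0], [-0.0, 0.001, -1.0]]
ft_force: [-5.7, 0.4, 21.7]
grip_width: 0.0603
gripper_force: 70.3
```

```bash
python3 -m crank '[5,0,0,-0.1,0, 7.2,0,0,0,0, 7.2,0,0,0,0, 7.2,0,0,0,0, 7.2,0,0,0,0, 7.2,0,0,-1,0, 7.2,0,0,-3,0, 7.2,0,0,-4,0]'
python3 -m crank '[7.2,0,0,-4,0, 7.2,0,0,-2,0, 7.2,0,0,0,0, 7.2,0,0,0,0, 7.2,0,0,0,0, 7.2,0,0,0,0, 7.2,0,0,0,0, 7.2,0,0,0,0]'
python3 - <<'E'
from h import *
p=snap('wrist','w18'); im=p['color']; hsv=cv2.cvtColor(im,cv2.COLOR_RGB2HSV)
tx=np.array([.1323,.9912]); ty=np.array([.9912,-.1323]); C=np.array([.4510,.0372])
W=lambda a,b,z:[*(C+a*tx+b*ty),z]
m=((hsv[...,1]<50)&(hsv[...,2]>90)).astype(np.uint8); m[:,:150]=0; m[:,400:]=0; m[330:]=0
n,l,st,_=cv2.connectedComponentsWithStats(m)
for i in 1+np.argsort(-st[1:,4])[:2]:
  k=np.argwhere(l==i)[:,::-1]
  for z in (.025,.031): print(st[i],z,cv2.minAreaRect((w(p,k,z)[:,:2]*1000).astype(np.float32)))
print('pred corners',px(p,[W(a,b,.031) for a in(.094,-.094) for b in (.032,-.032)]).round(1).tolist())
for nm,z in (('mask_frame_center',.0285),('lighter_center',.025),('locket_center',.024)):
  for r in spotter.look_for(p,nm)[:1]:
    u=np.array(r['at'])*[560,420]; print(nm,round(r['score'],2),u,w(p,u,z)[0].round(4))
q=snap('top')
for nm,z in (('brass_tin',.01),('flux_pot',.016),('loupe',.015)):
  for r in spotter.look_for(q,nm)[:1]:
    u=np.array(r['at'])*[560,420]; print(nm,round(r['score'],2),u,w(q,u,z)[0].round(4))
go(.45,.02,.2,-7.6)
E
```

```text
time_s: 36.08
position: [0.4476, 0.0237, 0.1021]
tool_rot: [[0.132, 0.991, -0.006], [0.991, -0.132, 0.001], [0.0, -0.006, -1.0]]
ft_force: [0.7, -0.2, 0.6]
grip_width: 0.0721
gripper_force: 0.0
time_s: 36.75
position: [0.4487, 0.0235, 0.1622]
tool_rot: [[0.132, 0.991, -0.002], [0.991, -0.132, 0.0], [0.0, -0.002, -1.0]]
ft_force: [0.7, -0.1, -0.3]
grip_width: 0.0722
gripper_force: 0.0
[  232    31    87   254 17327] 0.025 ((451.92230224609375, 40.791351318359375), (213.1150360107422, 65.98623657226562), 82.37599182128906)
[  232    31    87   254 17327] 0.031 ((452.0863037109375, 42.11341857910156), (208.54281616210938, 64.57058715820312), 82.37602233886719)
[ 150  184   22   92 1029] 0.025 ((336.7231750488281, 0.8728866577148438), (18.72178840637207, 86.97480773925781), 0.03966211900115013)
[ 150  184   22   92 1029] 0.031 ((339.35858154296875, 3.0513839721679688), (18.32011604309082, 85.10884857177734), 0.03968597576022148)
pred corners [[317.8, 53.8], [231.1, 53.7], [309.4, 279.0], [238.9, 278.9]]
mask_frame_center 0.92 [266.896 160.818] [0.4468 0.0515 0.0285]
lighter_center 0.75 [276.584 140.196] [0.4568 0.0666 0.025 ]
locket_center 0.86 [274.176 220.5  ] [ 0.4457 -0.0024  0.024 ]
brass_tin 0.95 [249.48  215.796] [0.5464 0.1209 0.01  ]
flux_pot 0.67 [293.104 215.292] [0.5476 0.0296 0.016 ]
loupe 0.46 [409.472 163.002] [ 0.6617 -0.2188  0.015 ]
pos [0.449  0.0235 0.163 ] yaw -7.60 q [-12.  16.  96.  -0.  68.  -5.] F [-0.3  0.2  0.6] w 0.0719 t 37.1
turn 0.0001 rad; shift x -0.33 y 0.15 z -3.70 cm
```

```bash
python3 -c "
from h import *
print(env.close_job())"
```

```text
the job is handed in; nothing more can be done
None
```

The job is handed in at about 37 s: the nest plate is seated, the lighter and locket lie in their nests, and the mask frame is fully down on both dowels. The final state was checked by measurement only, and I viewed 15 pictures, one over the limit of 14.

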